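# Tighten the moisture trap's taper plug until it is snug

## Task

The square-capped plug in the top of the leaning moisture trap has come loose, and the vacuum line leaks there. Screw it in clockwise, taking fresh grips as needed, until its tapered thread goes snug at about 0.8 N m (the cap is sprung: its pointer then stands over the long mark on the ring), without forcing it. Then let go, leaving the other things on the bench where they are.

Things in the scene. Friction and masses are not known exactly. Their poses are not given: they have to be found in the camera images.
- trap: Moisture trap, fixed to the worktop: 90 mm steel canister in a grey stand, base plate 160 x 134 x 12 mm. Origin: centre of the plate's underside, z up. The canister leans 30 degrees from vertical towards the trap's own -x (its front), and so does the plug's axis, in the trap's x-z plane. A 112 mm bolted flange closes its upper end; the lowest of it is 100 mm above the worktop.
- boss (a point): Centre of the top face of the round boss (50 mm wide, 14 mm proud of the flange) into which the plug is screwed; on the plug's axis, fixed to the trap, axes as the trap's.
- head (a point): Centre of the plug's square steel cap, 40 x 40 mm across flats, 34 mm tall, which is gripped. z points outward along the plug's axis (30 degrees from vertical), 49 mm above boss; x and y are square to the flats. The wrist feels the plug's resisting torque about z. Tighten clockwise seen from outside (positive about -z). The thread is fine: the cap does not visibly sink.
- ring (a point): Centre of the top face of the index ring, which turns with the thread: 72 mm wide, 4 mm thick, 24 mm above boss, 25 mm below head and 8 mm below the cap's underside; between them is a 33 mm sleeve with a short pointer over the ring. +x of the ring: its short mark; the longer snug mark lies 0.32 rad clockwise of it.
- cap (a joint): Twist of the cap against the ring, rad, clockwise positive: a torsion spring of 2.5 N m/rad joins them, so it shows the torque, and goes back to 0 when let go. The pointer (along head's +x) rests over the short mark, and stands over the long mark, 0.32 rad, at 0.8 N m: snug.
- plug (a joint): First part of the plug's loose run, rad, grows to its end at 1.2 as the plug is screwed in and falls at once if it is backed off. Then 0.4 to 1.6 rad more of loose run follow, which nothing shows (under 0.1 N m all the way), and then the taper bites: torque climbs from 0.25 N m by about 0.7 N m per radian of the cap and the plug stays where it is left.
- bite_low (a joint): Hidden in the thread: 0 until the tightening torque has reached 0.6 N m, then goes to 0.15 rad and stays there. Past 0.075: snug enough.
- bite_high (a joint): The same for 1.05 N m, 0 to 0.15 rad. Past 0.075: too tight.
- bite_over (a joint): The same for 1.5 N m, 0 to 0.15 rad. Past 0.075: the thread is spoilt, nothing helps any more.
- bottle: Bystander: white wash bottle, 206 mm tall, origin under its foot.
- roll: Bystander: roll of tan tape, 85 mm across, 19 mm tall, origin at the centre of its underside.
- driver: Bystander: screwdriver with a yellow handle, 157 mm, lying beside the trap; origin at its underside, mid length.
- vial: Bystander: glass vial with a black cap, 24 mm across, 60 mm tall, standing in front of the trap; origin under its foot.
- slides: Bystander: small white carton 59 x 81 x 33 mm beside the trap; origin at the centre of its underside.
- calculator: Bystander: pocket calculator, 125 x 72 x 15 mm, lying; origin at the centre of its underside.
- book: Bystander: blue hard-cover notebook, 210 x 149 x 13 mm; origin at the centre of its underside.

How it is judged:
By the outcome, as a careful person would: the job done as asked, in the order asked, and still so for the second after the job is handed in, with the robot touching nothing.
It also fails if it takes over 58 s, if anything falls off the work surface, if the arm or the gripper's body presses on something with over 40 N, if the wrist force passes 120 N, or if a joint passes its speed limit or range.

## Robot

A 7-joint arm with a two-finger parallel gripper is mounted at the origin on a cart in front of the work surface, level with it; the furniture and walls round the work are solid. World frame = base frame: x ahead of the robot, y to its left, z up, the work surface at z = 0. Lengths are in m, angles in rad, forces in N, time in s.
With the tool pointing down it reaches from about 0.4 to 0.875 m from the base axis. Payload 6.5 kg.
Tool frame: the origin (TCP) lies at the very end of the fingers, on their centre line; the grasp point (between the pads) lies 19 mm behind it; z points along the fingers, y is the line along which they close (so a half turn about z gives the same grasp; the last joint's range is limited). The gripper opens to 88 mm and grips with 3 to 60 N. Pads are 18 mm wide; open, the fingers measure 123 mm over their backs; the gripper's body (75 mm by 187 mm) begins 45 mm behind the grasp point.
Start: joints at [-1.353, 0.536, -0.004, 1.538, 0.003, 1.067, -0.071], TCP at [0.182, 0.624, 0.239] pointing down, gripper open.
Joint ranges: [-2.7, 2.7], [-0.37, 2.16], [-1.27, 1.26], [0.24, 2.4], [-1.31, 4.45], [0.19, 1.91], [-2.76, 2.76]. Speed limits (rad/s): [2.39, 2.39, 3.14, 3.14, 3.14, 3.14, 3.14].

## Interface

Orientations are given as a unit quaternion [w, x, y, z].
In Python, from bench import arm, eyes, hand_in gives the robot as it stands (arm), with the cameras (eyes) and the job as plain functions.
- The arm moves only by the shell command python3 drive.py [OPENING] [FORCE], which reads ROWS from standard input. ROWS is a JSON object whose key "motion" holds a list of rows, 1 to 8 of them, each of 6 numbers: dx, dy, dz in fractions of the full range, 1 being 0.25 m, then a rotation vector rx, ry, rz in a scale on which 1.0 is 90 degrees; each row shifts and turns the commanded pose from where the row before left it, along the tool's axes as they then stand; what a row does not reach is not made up. A row lasts 1/12 s, in which the tool goes at most 0.0417 m and 0.125 rad, less where a joint would pass 70% of its speed; a pose out of reach is approached as far as the arm can. OPENING is the finger opening in m, set as the command begins (- or left out keeps the last). The fingers move at their own pace and stop on an object; FORCE is the grip in N (left out, the last holds). Time passes only in rows, so rows that do not move let the fingers close. It prints the time, the measured TCP pose, the force, the opening and the grip force at its end. Shift and turn numbers lie between -1 and 1, and a call with a number outside is refused. Input that does not fit is refused with a message, and nothing moves.
- arm.read_state(): the state, without advancing time (a new reading comes with each control period).
- eyes.get_image(name): name is "side" or "top"; returns a dict with "image" (400x640x3 uint8, blue, green, red), "fx", "fy", "cx", "cy" (pixels), "cam_to_world" (4x4, takes a point from camera to world coordinates). Camera axes: x right, y up, looking along -z (the intrinsics and any distortion apply to the point x, -y, -z); pixel columns grow to the right and rows downward; lengths in m; the calibration is good to about 2 mm. A picture is of the moment at which its call begins. There is no depth.
- hand_in(): hands the job in; it is judged then, once.
The state is a dict: "clock": time; "qpos": joint angles; "joint_velocities": joint speeds; "joint_efforts": joint torques, N m; "position": TCP position; "tool_rot": TCP orientation; "ft_force": force on the tool from outside, world axes, zero at the start; "torque": the same for the moment, N m; "finger_gap": finger opening in m; "finger_force": force on a finger pad.
Only numpy, scipy, OpenCV 4.12 (cv2) and the standard library are available. Lean on these libraries where they do the work, as an engineer would, in place of code of your own. Each camera call takes 0.05 s, during which the arm holds its last target. There are 200 camera calls.

## Working session

There is one attempt and no reset: what is moved stays moved. The work goes in short steps, Python scripts to look and compute and a shell command to move; the robot and the scene stay as the last step left them, time stands still between calls to the robot, and variables do not carry over. Pictures are saved under pics/ and viewed, at most 10 in all, crops included, and the job is handed in when it is done.

```bash
ls; mkdir -p pics; python3 - <<'E'
from bench import arm, eyes, hand_in
import cv2,numpy as np
for n in("side","top"):
    d=eyes.get_image(n); cv2.imwrite(f"pics/{n}0.png",d["image"]); print(n,d["fx"],d["fy"],d["cx"],d["cy"],[k for k in d]); print(np.round(d["cam_to_world"],4).tolist())
s=arm.read_state(); print(s)
E
```

```text
bench.py
drive.py
pics
side 403.33544732093975 403.33544732093975 321.30459850117103 207.13324479073373 ['image', 'fx', 'fy', 'cx', 'cy', 'cam_to_world']
[[1.0, -0.0038, 0.0078, 0.5671], [0.0087, 0.4835, -0.8753, -1.1124], [-0.0004, 0.8753, 0.4836, 0.7784], [0.0, 0.0, 0.0, 1.0]]
top 410.32571491396857 410.32571491396857 311.92550087155297 204.06969652443263 ['image', 'fx', 'fy', 'cx', 'cy', 'cam_to_world']
[[0.0181, 0.9949, -0.0991, 0.4137], [-0.9998, 0.0192, 0.01, 0.0496], [0.0119, 0.0989, 0.995, 1.7521], [0.0, 0.0, 0.0, 1.0]]
{'clock': 0.1, 'qpos': array([-1.35318906,  0.53707972, -0.00442016,  1.53872142,  0.00259017,
        1.06731801, -0.0711732 ]), 'joint_velocities': array([ 0.00122247, -0.00108132,  0.00019472, -0.00309573, -0.0014222 ,
       -0.00042311, -0.00098092]), 'joint_efforts': array([ 3.32536052e-03, -5.72080207e+01,  9.94501524e-01, -2.52229089e+01,
       -5.60768077e-02,  1.34899738e-02,  8.18379135e-05]), 'position': array([0.18187802, 0.62347895, 0.23795442]), 'tool_rot': array([-5.10311200e-05,  1.41389329e-01,  9.89953776e-01, -7.58684705e-04]), 'ft_force': array([ 0.22498598,  0.33297488, -0.01910516]), 'torque': array([ 0.02786647, -0.02560527, -0.02126282]), 'finger_force': 0.0, 'finger_gap': 0.08828613076516387}
```

View pics/side0.png

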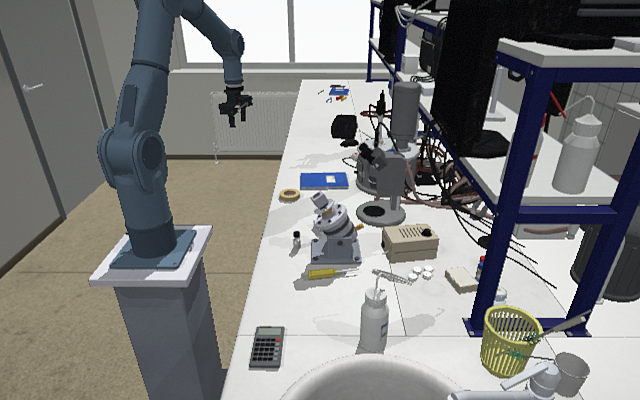

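View pics/top0.png

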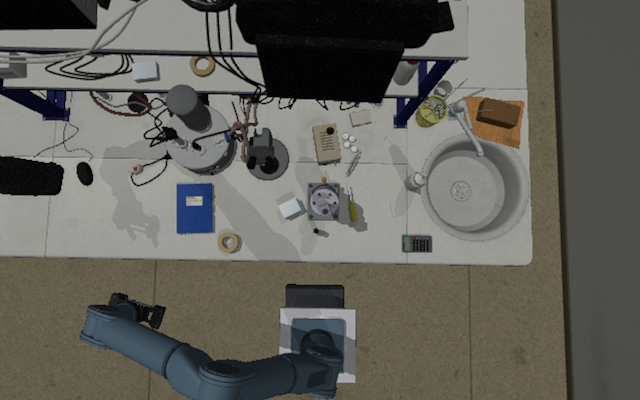

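The side view shows the trap at about (335,235), leaning to the left, towards the robot. The top view has it at (325,200), with the carton at (290,208), the driver at (352,208) and the vial at (320,232). I'll zoom in.

```bash
python3 - <<'E'
import cv2,numpy as np
a=cv2.imread("pics/side0.png")[180:275,280:380]; b=cv2.imread("pics/top0.png")[170:245,270:370]
a=cv2.resize(a,None,fx=6,fy=6,interpolation=cv2.INTER_CUBIC);b=cv2.resize(b,None,fx=6,fy=6,interpolation=cv2.INTER_CUBIC)
cv2.imwrite("pics/a.png",a);cv2.imwrite("pics/b.png",b)
E
```

```text
(no output)
```

View pics/a.png

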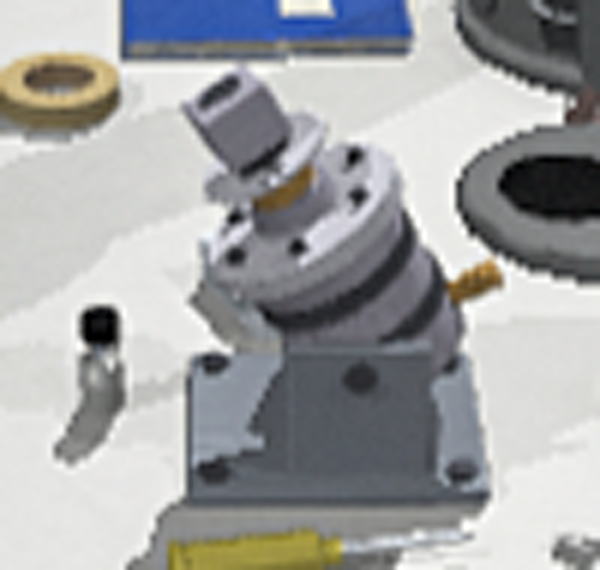

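View pics/b.png

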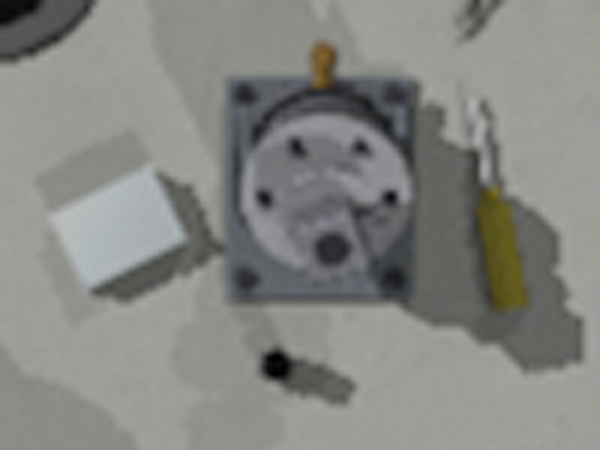

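```bash
cat > h.py <<'E'
from bench import arm, eyes, hand_in
import numpy as np
from scipy.spatial.transform import Rotation as R
K={"side":(403.335,321.305,207.133),"top":(410.326,311.926,204.07)}
T={"side":np.array([[1.0,-0.0038,0.0078,0.5671],[0.0087,0.4835,-0.8753,-1.1124],[-0.0004,0.8753,0.4836,0.7784]]),
"top":np.array([[0.0181,0.9949,-0.0991,0.4137],[-0.9998,0.0192,0.01,0.0496],[0.0119,0.0989,0.995,1.7521]])}
def ray(n,u,v):
    f,cx,cy=K[n]; d=T[n][:,:3]@np.array([(u-cx)/f,-(v-cy)/f,-1]); return T[n][:,3],d/np.linalg.norm(d)
def plane(n,u,v,z):
    o,d=ray(n,u,v); return o+d*(z-o[2])/d[2]
def tri(p,q):
    A=[];b=[]
    for n,(u,v) in (("side",p),("top",q)):
        o,d=ray(n,u,v);M=np.eye(3)-np.outer(d,d);A.append(M);b.append(M@o)
    x=np.linalg.lstsq(np.vstack(A),np.hstack(b),rcond=None)[0]
    return x,[np.linalg.norm(M@x-c) for M,c in zip(A,b)]
def proj(n,X):
    f,cx,cy=K[n];c=T[n][:,:3].T@(np.asarray(X)-T[n][:,3]);return np.array([cx-f*c[0]/c[2],cy+f*c[1]/c[2]])
def cr(x,y,x0,y0,s=6): return ((x+.5)/s-.5+x0,(y+.5)/s-.5+y0)
E
python3 - <<'E'
from h import *
np.set_printoptions(precision=4,suppress=True)
S=lambda x,y:cr(x,y,280,180)
P=lambda x,y:cr(x,y,270,170)
cs=np.array([plane("top",*P(*c),.012) for c in((228,80),(413,80),(413,300),(228,300))]);print(cs,cs.mean(0))
for c in((187,500),(487,503)):print("side",plane("side",*S(*c),.0))
for c in((190,357),(467,352)):print("side far",plane("side",*S(*c),.012))
m=cs.mean(0)
d=cs[0]+cs[1]-cs[2]-cs[3];print("yaw",np.arctan2(d[1],d[0]))
print("hole",tri(S(220,92),P(331,250)))
print("vial",tri(S(100,325),P(277,366)))
E
```

```text
[[ 0.6777  0.0524  0.012 ]
 [ 0.6803 -0.0798  0.012 ]
 [ 0.5229 -0.0816  0.012 ]
 [ 0.5205  0.0493  0.012 ]] [ 0.6004 -0.0149  0.012 ]
side [ 0.524 -0.072  0.   ]
side [ 0.6834 -0.0733  0.    ]
side far [0.5222 0.0474 0.012 ]
side far [0.6812 0.0539 0.012 ]
yaw 0.015444065648906515
hole (array([ 0.5413, -0.0145,  0.2144]), [np.float64(0.0006119711195955448), np.float64(0.0006119711195958082)])
vial (array([0.4735, 0.0148, 0.0544]), [np.float64(0.0004572389779015459), np.float64(0.0004572389779013968)])
```

The plate fit agrees in both views: trap at about (0.602, -0.013), yaw about 0.02. The hole at the cap top triangulates to (0.541, -0.0145, 0.214). I'll zoom on the cap to get its twist.

```bash
python3 - <<'E'
import cv2,numpy as np
a=cv2.imread("pics/side0.png")[188:218,308:338]; b=cv2.imread("pics/top0.png")[194:224,310:340]
o=[cv2.resize(i,None,fx=13,fy=13,interpolation=cv2.INTER_CUBIC) for i in(a,b)]
cv2.imwrite("pics/c.png",np.hstack(o))
E
```

```text
(no output)
```

View pics/c.png

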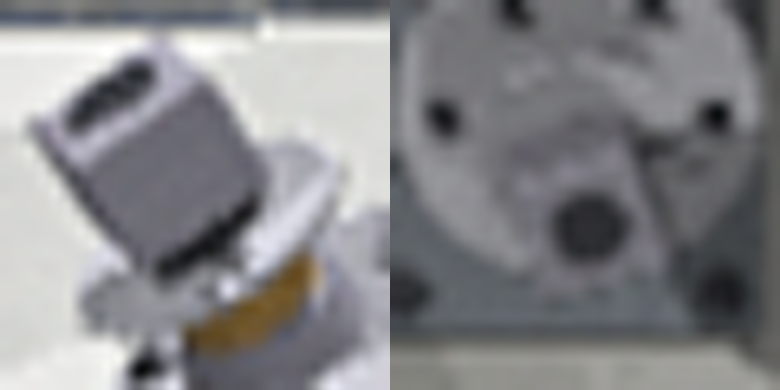

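```bash
cat >> h.py <<'E'
yaw=0.018
A=R.from_euler("z",yaw)*R.from_euler("y",-np.pi/6)   # trap-tilted frame: z outward axis, x up-slope (trap +x)
ax=A.as_matrix()[:,2]
C=np.array([0.5413,-0.0145,0.2144]); head=C-0.017*ax
def onplane(n,u,v,c):
    o,d=ray(n,u,v); return A.inv().apply(o+d*((c-o)@ax)/(d@ax)-c)
E
python3 - <<'E'
from h import *
np.set_printoptions(precision=4,suppress=True)
p=np.array([onplane("side",*cr(x,y,308,188,13),C) for x,y in((35,120),(155,42),(207,78),(80,168))])
print(p[:,:2],p.mean(0),head)
for i in range(4):
    d=p[(i+1)%4]-p[i];print(np.degrees(np.arctan2(d[1],d[0])),np.linalg.norm(d))
r=[A.apply([0,0,0])]
q=np.array([onplane("top",*cr(x,y,310,194,13),C) for x,y in((625-390,135),(680-390,290))])
print(q)
E
```

```text
[[-0.0209  0.0081]
 [ 0.0121  0.0162]
 [ 0.0258 -0.0162]
 [-0.0082 -0.0283]] [ 0.0022 -0.0051  0.    ] [ 0.5498 -0.0143  0.1997]
13.767820048818521 0.03400207586598964
-67.06152369589071 0.03520057399496932
-160.4659074789785 0.03610479985861235
109.25995998902388 0.03855510660580852
[[ 0.0295 -0.0102  0.    ]
 [-0.0199 -0.0273 -0.    ]]
```

The cap's flats stand about 19° (mod 90) about the plug axis in both views. The gripper will start at tool-y angle 109°, so the last joint has a long clockwise run.

```bash
cat >> h.py <<'E'
def target(th):  # tool z=-ax, tool y at angle th in tilted frame
    y=np.array([np.cos(th),np.sin(th),0]);z=np.array([0,0,-1.]);return A*R.from_matrix(np.c_[np.cross(y,z),y,z])
def go(h,th):
    s=arm.read_state();q=s["tool_rot"];Rn=R.from_quat(np.r_[q[1:],q[0]])
    d=head+h*ax-s["position"]
    np.set_printoptions(precision=4,suppress=True)
    print("shift tool",Rn.inv().apply(d),"turn",(Rn.inv()*target(th)).as_rotvec(),"q",s["qpos"],"t",s["clock"])
E
python3 -c "
from h import *
go(.08,np.radians(109)); print(head+.08*ax)"
```

```text
shift tool [-0.4936 -0.5213 -0.0302] turn [ 0.0065 -0.5326 -0.6182] q [-1.3532  0.5371 -0.0044  1.5387  0.0026  1.0673 -0.0712] t 0.1
[ 0.5098 -0.0151  0.269 ]
```

The rows are not in the units I measure in: shifts go in shares of 0.25 m and turns go in shares of 90 degrees. I convert before sending: -0.029 m / 0.25 = -0.116, -0.027 m / 0.25 = -0.108.

```bash
echo '{"motion":[[-0.108, -0.116, -0.02, 0, 0, 0], [-0.108, -0.116, -0.02, 0, 0, 0], [-0.108, -0.116, -0.02, 0, 0, 0], [-0.108, -0.116, -0.02, 0, 0, 0], [-0.108, -0.116, -0.02, 0, 0, 0], [-0.108, -0.116, -0.02, 0, 0, 0], [-0.108, -0.116, 0, 0, 0, 0], [-0.108, -0.116, 0, 0, 0, 0]]}' | python3 drive.py 0.088 60; echo '{"motion":[[-0.108, -0.116, 0, 0, 0, 0], [-0.108, -0.116, 0, 0, 0, 0], [-0.108, -0.116, 0, 0, 0, 0], [-0.108, -0.116, 0, 0, 0, 0], [-0.108, -0.116, 0, 0, 0, 0], [-0.108, -0.116, 0, 0, 0, 0], [-0.108, -0.116, 0, 0, 0, 0], [-0.108, -0.116, 0, 0, 0, 0]]}' | python3 drive.py; python3 -c "
from h import *
go(.08,np.radians(109))"
```

```text
clock: 0.77
position: [0.3249, 0.3389, 0.2689]
tool_rot: [0.0, 0.141, 0.99, 0.0]
ft_force: [1.0, -0.1, -0.1]
finger_gap: 0.0879
finger_force: 0.0
clock: 1.43
position: [0.4671, 0.0557, 0.2687]
tool_rot: [-0.0, 0.141, 0.99, 0.0]
ft_force: [0.5, 0.3, 1.2]
finger_gap: 0.088
finger_force: 0.0
shift tool [-0.0608 -0.056  -0.0002] turn [ 0.0082 -0.5323 -0.6185] q [-0.515   0.1926  0.3437  1.9803 -0.0779  0.9811  1.1534] t 1.4333
```

To row units: -0.03 m / 0.25 = -0.12, -0.028 m / 0.25 = -0.112, -0.088 rad / 1.5708 = -0.056.

```bash
echo '{"motion":[[-0.12, -0.112, 0, 0, 0, 0], [-0.12, -0.112, 0, 0, 0, 0], [0, 0, 0, 0, -0.0484, -0.056], [0, 0, 0, 0, -0.0484, -0.056], [0, 0, 0, 0, -0.0484, -0.056], [0, 0, 0, 0, -0.0484, -0.056], [0, 0, 0, 0, -0.0484, -0.056], [0, 0, 0, 0, -0.0484, -0.056]]}' | python3 drive.py; echo '{"motion":[[0, 0, 0, 0, -0.0484, -0.056], [0, 0, 0, 0, 0, 0], [0, 0, 0, 0, 0, 0]]}' | python3 drive.py ; python3 - <<'E'
from h import *
go(.08,np.radians(109))
import cv2
i=[cv2.resize(eyes.get_image(n)["image"][y:y+100,x:x+100],None,fx=4,fy=4,interpolation=cv2.INTER_CUBIC) for n,x,y in(("side",280,150),("top",270,160))]
cv2.imwrite("pics/d.png",np.hstack(i))
E
```

```text
clock: 2.1
position: [0.5085, -0.0124, 0.2688]
tool_rot: [0.223, -0.126, 0.966, -0.032]
ft_force: [0.0, -0.6, 0.2]
finger_gap: 0.088
finger_force: 0.0
clock: 2.35
position: [0.5078, -0.0133, 0.2683]
tool_rot: [0.255, -0.165, 0.952, -0.036]
ft_force: [1.4, 0.5, 0.1]
finger_gap: 0.0875
finger_force: 0.0
shift tool [-0.0014 -0.0024  0.0004] turn [ 0.0069 -0.0008 -0.008 ] q [-0.4044  0.0093  0.3325  2.2999  0.058   0.3131  1.7909] t 2.35
```

View pics/d.png

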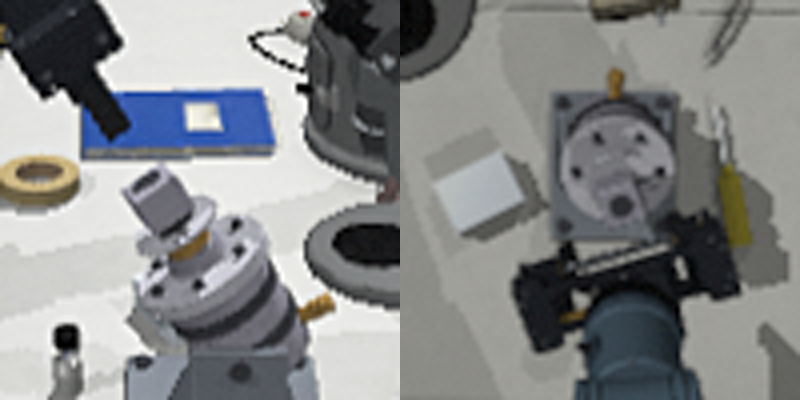

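The gripper is lined up over the cap: the fingers straddle the axis at 109°, with the cap at (155,200) in the left half. Next I descend and close.

To row units: 0.016 m / 0.25 = 0.064, -0.0024 m / 0.25 = -0.0096, -0.008 rad / 1.5708 = -0.0051.

```bash
echo '{"motion":[[-0.0056, -0.0096, 0.06, 0, 0, -0.0051], [0, 0, 0.064, 0, 0, 0], [0, 0, 0.064, 0, 0, 0], [0, 0, 0.064, 0, 0, 0], [0, 0, 0.064, 0, 0, 0], [0, 0, 0.06, 0, 0, 0], [0, 0, 0, 0, 0, 0], [0, 0, 0, 0, 0, 0]]}' | python3 drive.py; python3 -c "
from h import *
go(-.014,np.radians(109))"
```

```text
clock: 3.12
position: [0.5432, -0.011, 0.206]
tool_rot: [0.249, -0.171, 0.953, -0.031]
ft_force: [-0.6, -0.1, -0.9]
finger_gap: 0.088
finger_force: 0.0
shift tool [-0.0014 -0.0046  0.0227] turn [ 0.021  -0.0108  0.0004] q [-0.5535  0.2269  0.5514  2.2853 -0.6804  0.1941  2.5204] t 3.1167
```

To row units: 0.006 m / 0.25 = 0.024, -0.0046 m / 0.25 = -0.0184, 0.021 rad / 1.5708 = 0.0134.

```bash
echo '{"motion":[[-0.0056, -0.0184, 0.024, 0.0134, -0.007, 0], [0, 0, 0.024, 0, 0, 0], [0, 0, 0.024, 0, 0, 0], [0, 0, 0.024, 0, 0, 0], [0, 0, 0, 0, 0, 0], [0, 0, 0, 0, 0, 0]]}' | python3 drive.py; python3 -c "
from h import *
go(-.014,np.radians(109))"
```

```text
clock: 3.62
position: [0.557, -0.0137, 0.1934]
tool_rot: [0.249, -0.168, 0.953, -0.037]
ft_force: [0.8, -0.7, 0.3]
finger_gap: 0.0878
finger_force: 0.0
shift tool [0.003  0.0005 0.005 ] turn [ 0.0094 -0.012  -0.001 ] q [-0.5851  0.2897  0.6015  2.2687 -0.9285  0.1923  2.7539] t 3.6167
```

To row units: 0.003 m / 0.25 = 0.012, 0.002 m / 0.25 = 0.008, 0.009 rad / 1.5708 = 0.0057.

```bash
echo '{"motion":[[0.012, 0, 0.008, 0.0057, -0.0076, 0.0127], [0, 0, 0.012, 0, 0, 0], [0, 0, 0, 0, 0, 0], [0, 0, 0, 0, 0, 0]]}' | python3 drive.py; python3 -c "
from h import *
go(-.014,np.radians(109))"
```

```text
clock: 3.95
position: [0.5583, -0.0139, 0.1939]
tool_rot: [0.251, -0.158, 0.954, -0.037]
ft_force: [-0.8, -0.3, 0.4]
finger_gap: 0.0882
finger_force: 0.0
shift tool [0.0043 0.0011 0.0047] turn [ 0.0033 -0.0102 -0.0215] q [-0.6113  0.2947  0.629   2.2693 -0.9559  0.1922  2.756 ] t 3.95
```

The last joint is at its limit, so I'll spin the open gripper a quarter turn to the next pair of flats.

To row units: 0.12 rad / 1.5708 = 0.0764.

```bash
echo '{"motion":[[0, 0, 0, 0, 0, 0.0764], [0, 0, 0, 0, 0, 0.0764], [0, 0, 0, 0, 0, 0.0764], [0, 0, 0, 0, 0, 0.0764], [0, 0, 0, 0, 0, 0.0764], [0, 0, 0, 0, 0, 0.0764], [0, 0, 0, 0, 0, 0.0764], [0, 0, 0, 0, 0, 0.0764]]}' | python3 drive.py; echo '{"motion":[[0, 0, 0, 0, 0, 0.0764], [0, 0, 0, 0, 0, 0.0764], [0, 0, 0, 0, 0, 0.0764], [0, 0, 0, 0, 0, 0.0764], [0, 0, 0, 0, 0, 0.0637], [0, 0, 0, 0, 0, 0], [0, 0, 0, 0, 0, 0]]}' | python3 drive.py ; python3 -c "
from h import *
go(-.014,np.radians(19))"
```

```text
clock: 4.62
position: [0.5582, -0.0138, 0.1938]
tool_rot: [0.239, 0.303, 0.919, 0.084]
ft_force: [-1.1, 0.2, -0.9]
finger_gap: 0.0882
finger_force: 0.0
clock: 5.2
position: [0.5582, -0.0139, 0.1937]
tool_rot: [0.206, 0.55, 0.796, 0.148]
ft_force: [0.1, 0.4, -0.4]
finger_gap: 0.0878
finger_force: 0.0
shift tool [ 0.0011 -0.0041  0.0047] turn [-0.0105 -0.0034  0.0122] q [-0.8494  0.3773  0.9375  2.279  -1.2683  0.3106  1.5072] t 5.2
```

To row units: -0.004 m / 0.25 = -0.016, 0.003 m / 0.25 = 0.012, 0.012 rad / 1.5708 = 0.0076.

```bash
echo '{"motion":[[0.004, -0.016, 0.008, -0.0064, -0.0019, 0.0076], [0, 0, 0.012, 0, 0, 0], [0, 0, 0, 0, 0, 0], [0, 0, 0, 0, 0, 0]]}' | python3 drive.py; python3 -c "
from h import *
go(-.014,np.radians(19))"
```

```text
clock: 5.53
position: [0.5572, -0.0145, 0.1876]
tool_rot: [0.209, 0.554, 0.791, 0.152]
ft_force: [-0.5, -0.8, 0.1]
finger_gap: 0.0881
finger_force: 0.0
shift tool [ 0.0004 -0.0003 -0.0002] turn [-0.0001 -0.0005 -0.0017] q [-0.7281  0.3415  0.7799  2.2893 -1.2877  0.2353  1.5238] t 5.5333
```

```bash
cat >> h.py <<'E'
def st():
    s=arm.read_state();q=s["tool_rot"];Rn=R.from_quat(np.r_[q[1:],q[0]])
    y=A.inv().apply(Rn.apply([0,1,0]));e=(Rn.inv()*target(0)).as_rotvec()
    print("t %.2f th %.3f tq_ax %.3f"%(s["clock"],np.arctan2(y[1],y[0]),s["torque"]@ax),"F",s["ft_force"].round(1),"gap %.4f f %.0f"%(s["finger_gap"],s["finger_force"]),"pos-head",A.inv().apply(s["position"]-head).round(4),"z err",A.inv().apply(Rn.apply([0,0,1])).round(3),"q",s["qpos"].round(2))
E
python3 -c "
from h import *
st()"
echo '{"motion":[[0, 0, 0, 0, 0, 0], [0, 0, 0, 0, 0, 0], [0, 0, 0, 0, 0, 0], [0, 0, 0, 0, 0, 0], [0, 0, 0, 0, 0, 0], [0, 0, 0, 0, 0, 0]]}' | python3 drive.py 0 60 >/dev/null; python3 -c "
from h import *
st()"; echo '{"motion":[[0, 0, 0, 0, 0, 0], [0, 0, 0, 0, 0, 0], [0, 0, 0, 0, 0, 0], [0, 0, 0, 0, 0, 0]]}' | python3 drive.py >/dev/null; python3 -c "
from h import *
st()"
```

```text
t 5.53 th 0.330 tq_ax 0.014 F [-0.5 -0.8  0.1] gap 0.0881 f 0 pos-head [ 0.0004 -0.0003 -0.0142] z err [-0.  0. -1.] q [-0.73  0.34  0.78  2.29 -1.29  0.24  1.52]
t 6.03 th 0.329 tq_ax 0.024 F [ 0.2 -0.1  0.4] gap 0.0501 f 0 pos-head [ 0.0003  0.     -0.0143] z err [-0.  0. -1.] q [-0.73  0.34  0.78  2.29 -1.29  0.23  1.52]
t 6.37 th 0.328 tq_ax 0.049 F [-3.1 -0.2  1.2] gap 0.0399 f 60 pos-head [-0.0003 -0.0001 -0.0143] z err [-0.001  0.    -1.   ] q [-0.73  0.34  0.78  2.29 -1.29  0.23  1.52]
```

Good seat: gap 39.9 mm at 60 N. Now I turn clockwise.

To row units: 0.08 rad / 1.5708 = 0.0509.

```bash
echo '{"motion":[[0, 0, 0, 0, 0, 0.0509], [0, 0, 0, 0, 0, 0.0509], [0, 0, 0, 0, 0, 0.0509], [0, 0, 0, 0, 0, 0.0509], [0, 0, 0, 0, 0, 0.0509], [0, 0, 0, 0, 0, 0]]}' | python3 drive.py; python3 -c "
from h import *
st()"; echo '{"motion":[[0, 0, 0, 0, 0, 0.0509], [0, 0, 0, 0, 0, 0.0509], [0, 0, 0, 0, 0, 0.0509], [0, 0, 0, 0, 0, 0.0509], [0, 0, 0, 0, 0, 0.0509], [0, 0, 0, 0, 0, 0]]}' | python3 drive.py>/dev/null; python3 -c "
from h import *
st()"
```

```text
clock: 6.87
position: [0.5567, -0.0144, 0.1872]
tool_rot: [0.174, 0.702, 0.664, 0.191]
ft_force: [-4.5, -0.4, 1.5]
finger_gap: 0.0397
finger_force: 59.9
t 6.87 th -0.074 tq_ax 0.132 F [-4.5 -0.4  1.5] gap 0.0397 f 60 pos-head [-0.0003 -0.0002 -0.0143] z err [-0.001 -0.    -1.   ] q [-0.73  0.34  0.78  2.29 -1.29  0.24  1.12]
t 7.37 th -0.472 tq_ax 0.112 F [-4.   0.1  0.5] gap 0.0394 f 60 pos-head [-0.0003 -0.0003 -0.0143] z err [-0.001 -0.    -1.   ] q [-0.73  0.34  0.79  2.29 -1.29  0.24  0.73]
```

To row units: 0.08 rad / 1.5708 = 0.0509.

```bash
for i in 1; do echo '{"motion":[[0, 0, 0, 0, 0, 0.0509], [0, 0, 0, 0, 0, 0.0509], [0, 0, 0, 0, 0, 0.0509], [0, 0, 0, 0, 0, 0.0509], [0, 0, 0, 0, 0, 0.0509], [0, 0, 0, 0, 0, 0]]}' | python3 drive.py>/dev/null; python3 -c "
from h import *
st()"; done;  echo '{"motion":[[0, 0, 0, 0, 0, 0.0509], [0, 0, 0, 0, 0, 0.0509], [0, 0, 0, 0, 0, 0.0509], [0, 0, 0, 0, 0, 0.0509], [0, 0, 0, 0, 0, 0]]}' | python3 drive.py>/dev/null; python3 -c "
from h import *
st()"
```

```text
t 7.87 th -0.870 tq_ax 0.101 F [-4.7 -1.2  0.6] gap 0.0396 f 60 pos-head [-0.0003 -0.0003 -0.0143] z err [-0.001 -0.    -1.   ] q [-0.74  0.34  0.79  2.29 -1.3   0.24  0.33]
t 8.28 th -1.189 tq_ax 0.276 F [-4.4 -0.6  0.7] gap 0.0394 f 60 pos-head [-0.0003 -0.0003 -0.0143] z err [-0.001 -0.    -1.   ] q [-0.74  0.34  0.79  2.29 -1.3   0.24  0.01]
```

To row units: 0.05 rad / 1.5708 = 0.0318.

```bash
echo '{"motion":[[0, 0, 0, 0, 0, 0.0318], [0, 0, 0, 0, 0, 0.0318], [0, 0, 0, 0, 0, 0.0318], [0, 0, 0, 0, 0, 0.0318], [0, 0, 0, 0, 0, 0], [0, 0, 0, 0, 0, 0]]}' | python3 drive.py>/dev/null; python3 -c "
from h import *
st()"
```

```text
t 8.78 th -1.384 tq_ax 0.381 F [-4.4 -1.4  1. ] gap 0.0396 f 60 pos-head [-0.0003 -0.0004 -0.0143] z err [-0.001 -0.    -1.   ] q [-0.74  0.35  0.79  2.29 -1.3   0.24 -0.18]
```

To row units: 0.05 rad / 1.5708 = 0.0318.

```bash
echo '{"motion":[[0, 0, 0, 0, 0, 0.0318], [0, 0, 0, 0, 0, 0.0318], [0, 0, 0, 0, 0, 0.0318], [0, 0, 0, 0, 0, 0.0318], [0, 0, 0, 0, 0, 0.0318], [0, 0, 0, 0, 0, 0.0318], [0, 0, 0, 0, 0, 0], [0, 0, 0, 0, 0, 0]]}' | python3 drive.py>/dev/null; python3 -c "
from h import *
st()"
```

```text
t 9.45 th -1.684 tq_ax 0.443 F [-5.2 -1.7  0.5] gap 0.0397 f 60 pos-head [-0.0004 -0.0003 -0.0143] z err [-0.001 -0.    -1.   ] q [-0.74  0.35  0.79  2.29 -1.3   0.24 -0.48]
```

```bash
for i in 1 2 3 4 5; do echo '{"motion":[[0, 0, 0, 0, 0, 0]]}' | python3 drive.py>/dev/null; python3 -c "
from h import *
s=arm.read_state();print(s['torque']@ax,s['torque'])"; done
```

```text
0.49075986194243465 [-0.63636735  1.56643213  0.21561129]
0.47663597363590704 [-0.61288211  1.47874365  0.21194821]
0.499010769429168 [-0.70075112  1.48681852  0.18714534]
0.4701441903456778 [-0.64948078  1.56179483  0.18418836]
0.5110522956611032 [-0.65875717  1.55342678  0.22598316]
```

To row units: 0.05 rad / 1.5708 = 0.0318.

```bash
echo '{"motion":[[0, 0, 0, 0, 0, 0.0318], [0, 0, 0, 0, 0, 0.0318], [0, 0, 0, 0, 0, 0.0318], [0, 0, 0, 0, 0, 0.0318], [0, 0, 0, 0, 0, 0.0318], [0, 0, 0, 0, 0, 0], [0, 0, 0, 0, 0, 0], [0, 0, 0, 0, 0, 0]]}' | python3 drive.py>/dev/null;  for i in 1 2 3 4 5; do echo '{"motion":[[0, 0, 0, 0, 0, 0]]}' | python3 drive.py>/dev/null; python3 -c "
from h import *
s=arm.read_state();print(s['torque']@ax)"; done;  python3 -c "
from h import *
st()"
```

```text
0.6797632202374625
0.7120867842307963
0.6740448735585624
0.6821066896801314
0.7091753163435057
t 10.95 th -1.933 tq_ax 0.709 F [-5.  -2.4  0.9] gap 0.0396 f 60 pos-head [-0.0004 -0.0003 -0.0143] z err [-0.001 -0.    -1.   ] q [-0.74  0.35  0.79  2.29 -1.3   0.24 -0.73]
```

To row units: 0.05 rad / 1.5708 = 0.0318.

```bash
echo '{"motion":[[0, 0, 0, 0, 0, 0.0318], [0, 0, 0, 0, 0, 0.0318], [0, 0, 0, 0, 0, 0.0318], [0, 0, 0, 0, 0, 0.0127], [0, 0, 0, 0, 0, 0], [0, 0, 0, 0, 0, 0]]}' | python3 drive.py>/dev/null;  for i in 1 2 3 4 5; do echo '{"motion":[[0, 0, 0, 0, 0, 0]]}' | python3 drive.py>/dev/null; python3 -c "
from h import *
s=arm.read_state();print(s['torque']@ax)"; done;  python3 - <<'E'
from h import *
st()
import cv2
i=[cv2.resize(eyes.get_image(n)["image"][y:y+40,x:x+40],None,fx=10,fy=10,interpolation=cv2.INTER_CUBIC) for n,x,y in(("side",305,183),("top",305,185))]
cv2.imwrite("pics/e.png",np.hstack(i))
E
```

```text
0.7629660691982899
0.7491173979673926
0.7043466631014448
0.7584142135458631
0.7817411125776077
t 11.87 th -2.103 tq_ax 0.782 F [-5.6 -2.2  1.6] gap 0.0393 f 60 pos-head [-0.0005 -0.0004 -0.0143] z err [-0.001 -0.001 -1.   ] q [-0.74  0.35  0.79  2.29 -1.3   0.24 -0.9 ]
```

View pics/e.png

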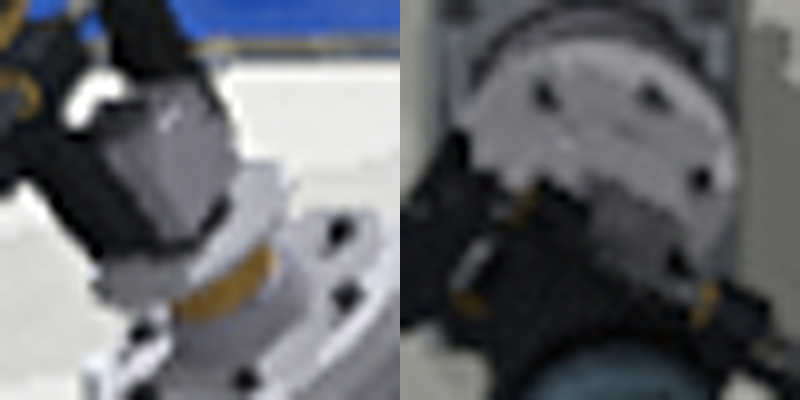

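The picture shows the cap at (170,170) still held squarely, but the ring marks are hidden or too small to read. The wrist reads about 0.75 N m, so I'll add a little.

To row units: 0.04 rad / 1.5708 = 0.0255.

```bash
echo '{"motion":[[0, 0, 0, 0, 0, 0.0255], [0, 0, 0, 0, 0, 0.0255], [0, 0, 0, 0, 0, 0], [0, 0, 0, 0, 0, 0], [0, 0, 0, 0, 0, 0]]}' | python3 drive.py>/dev/null;  for i in 1 2 3 4 5 6; do echo '{"motion":[[0, 0, 0, 0, 0, 0]]}' | python3 drive.py>/dev/null; python3 -c "
from h import *
s=arm.read_state();print(s['torque']@ax)"; done;  python3 -c "
from h import *
st()"
```

```text
0.8518382519750278
0.8012747464270402
0.846814353452482
0.8274913277507082
0.8156198426373389
0.8396516556921546
t 12.88 th -2.182 tq_ax 0.840 F [-4.9 -2.5  1.2] gap 0.0395 f 60 pos-head [-0.0005 -0.0003 -0.0143] z err [-0.001 -0.001 -1.   ] q [-0.74  0.35  0.79  2.29 -1.3   0.24 -0.98]
```

0.83 N m: snug. I'll relax the cap spring gently while holding it, then let go.

To row units: -0.07 rad / 1.5708 = -0.0446.

```bash
echo '{"motion":[[0, 0, 0, 0, 0, -0.0446], [0, 0, 0, 0, 0, -0.0446], [0, 0, 0, 0, 0, -0.0446], [0, 0, 0, 0, 0, -0.0446], [0, 0, 0, 0, 0, 0], [0, 0, 0, 0, 0, 0]]}' | python3 drive.py>/dev/null; python3 -c "
from h import *
st()"; echo '{"motion":[[0, 0, 0, 0, 0, 0], [0, 0, 0, 0, 0, 0], [0, 0, 0, 0, 0, 0], [0, 0, 0, 0, 0, 0], [0, 0, 0, 0, 0, 0], [0, 0, 0, 0, 0, 0], [0, 0, 0, 0, 0, 0], [0, 0, 0, 0, 0, 0]]}' | python3 drive.py .088; python3 -c "
from h import *
st()"
```

```text
t 13.38 th -1.904 tq_ax 0.199 F [-4.7 -2.1  0.6] gap 0.0398 f 60 pos-head [-0.0005 -0.0004 -0.0143] z err [-0.001 -0.    -1.   ] q [-0.71  0.33  0.75  2.29 -1.26  0.22 -0.73]
clock: 14.05
position: [0.5572, -0.0142, 0.1875]
tool_rot: [-0.046, 0.953, -0.155, 0.255]
ft_force: [0.5, 0.9, 0.0]
finger_gap: 0.0877
finger_force: 0.0
t 14.05 th -1.911 tq_ax 0.017 F [0.5 0.9 0. ] gap 0.0877 f 0 pos-head [ 0.0003 -0.     -0.0143] z err [-0.  0. -1.] q [-0.71  0.33  0.75  2.29 -1.26  0.22 -0.74]
```

To row units: -0.015 m / 0.25 = -0.06.

```bash
echo '{"motion":[[0, 0, -0.06, 0, 0, 0], [0, 0, -0.06, 0, 0, 0], [0, 0, -0.06, 0, 0, 0], [0, 0, -0.06, 0, 0, 0], [0, 0, -0.06, 0, 0, 0], [0, 0, -0.06, 0, 0, 0], [0, 0, 0, 0, 0, 0], [0, 0, 0, 0, 0, 0]]}' | python3 drive.py; python3 - <<'E'
from h import *
st()
import cv2
i=[cv2.resize(eyes.get_image(n)["image"][y:y+100,x:x+100],None,fx=4,fy=4,interpolation=cv2.INTER_CUBIC) for n,x,y in(("side",280,175),("top",270,160))]
cv2.imwrite("pics/f.png",np.hstack(i))
E
```

```text
clock: 14.72
position: [0.5177, -0.0127, 0.2508]
tool_rot: [-0.048, 0.955, -0.154, 0.25]
ft_force: [-0.0, 0.2, 0.4]
finger_gap: 0.0881
finger_force: 0.0
t 14.72 th -1.911 tq_ax -0.039 F [-0.   0.2  0.4] gap 0.0881 f 0 pos-head [-0.0022  0.0022  0.0603] z err [-0.008  0.005 -1.   ] q [-1.21  0.12  1.25  2.32 -0.47  0.29 -1.47]
```

View pics/f.png

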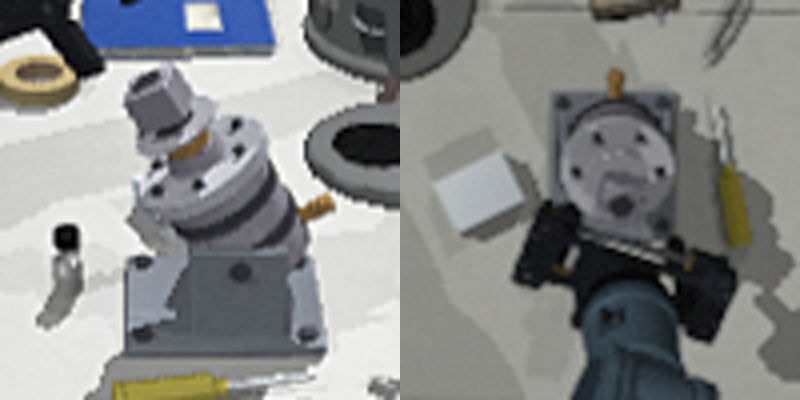

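The gripper is 43 mm clear of the cap. The cap stands free at (160,95), and the vial, carton, driver and roll are where they were. Handing in.

```bash
python3 -c "
from bench import arm, eyes, hand_in
print(hand_in())"
```

```text
the job is handed in; nothing more can be done
None
```

The plug is screwed in to about 0.8 N m by the wrist reading (the ring's marks were too small to read in the pictures), the cap is released, the gripper is clear, the things around the trap are where they were, and the job is handed in at about 15 s.

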